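# Start the toaster on frozen bread

### The job

Start the toaster on the two frozen slices by pressing with the closed fingertips: first switch on its mains rocker by pressing down the end that stands up, then push the lever on its left end all the way down until it catches and the slices stay down by themselves, and then press the defrost key, the middle one of the three keys beside the rocker, fully in and let it come back out. Do not press the other two keys, and leave the jam and honey jars standing where they are; nothing is to be picked up.

Things in the scene. Friction and masses are not known exactly. Their poses are not given: they have to be found in the camera images.
- toaster: fixed steel and black toaster, 224 mm deep (x), 280 mm long (y), 156 mm high; two slices of bread stand up to 43 mm out of its slots. Origin on the worktop, under mid-length, 124 mm behind its front edge; +x to its back, +y to its left end (with the lever), z up
- panel_mid (a point): middle of the surface of the black control panel, 66 mm deep and 252 mm long, along the toaster's front at a height of 131 mm. The panel slopes down to the front by 0.21 rad (12 degrees); z of this point is its outward normal, y runs to the left. From left (+y) to right: mains rocker, reheat key, defrost key, stop key, 85, 22, -30 and -84 mm from here
- rocker (a joint): mains rocker, a grey bar 46 mm long (along y) and 23 mm wide in a dark bezel on the panel, level top 11 mm above the panel. 0 rad = off (left end, towards the lever, stands up), 0.40 rad = on (left end down). It snaps over past 0.2 rad and stays; needs about 3 to 5 N
- rocker_on_end (a point): point on the top of the rocker's left end, 17 mm out from its pivot line, where it is pressed; it sinks about 7 mm when the rocker snaps on
- lever (a joint): travel of the lever and bread lift: 0 = up, 0.040 m = bottom stop. A spring pushes it up with 5 to 7 N. With the rocker on, a latch catches it at about 0.037 m (push it on to the bottom stop, with up to about 12 N, and let go: it then stays at about 0.034); with the rocker off or the stop key pressed it is not held and springs up again
- lever_pad (a point): middle of the top of the lever's thumb pad, 42 x 38 mm and 12 mm thick, black, level, standing out from the toaster's left end face (the pad spans 8 to 46 mm from the face; this point is 29 mm from it). At height 0.153 when up and 0.113 at the bottom stop, 43 mm below the toaster's top
- defrost_key (a joint): travel of the defrost key: 0 = out, 0.0045 m = fully in. Spring, 1.2 N at the start and 3.9 N fully in; comes out again when let go
- defrost_key_top (a point): middle of the top of the defrost key: grey oblong 30 x 22 mm with a raised six-pointed star, the middle one of three, its top 7 mm above the panel, moves in along the panel's normal
- reheat_key (a joint): travel of the reheat key (grey oblong 30 x 22 mm with two lines), 52 mm left of the defrost key, not to be pressed; 0 = out, 0.0045 m = in
- stop_key (a joint): travel of the stop key (grey, round, 26 mm), 54 mm right of the defrost key, not to be pressed: it releases the latch; 0 = out, 0.0045 m = in
- honey_jar: jar with grey screw lid, 65 mm across, 92 mm high, stands behind and to the left of the lever; origin in the middle of its underside
- jam_pot: jam jar with yellow lid, 64 x 69 mm, 88 mm high, stands to the right of the toaster; origin in the middle of its underside
Things that resemble listed ones, but are neither listed nor needed, are in the scene too. What is shaped like the jam_pot but orange, purple or turquoise is not meant.

How it is judged:
On the way, in this order (a step that is already met when the one before it is completed fails the run):
1. the mains rocker is on (value of joint rocker above 0.3 rad), for 0.2 s.
2. the lever has been pushed down and is held by its latch alone (value of joint rocker above 0.3 rad and value of joint lever above 0.03 m and contact force between each of the arm, the fingers and lever below 0.3 N), for 0.2 s.
3. the defrost key is pressed in while the lift is latched down (value of joint defrost_key above 0.0033 m and value of joint lever above 0.03 m), for 0.05 s.
At the end, for the whole second after the job is handed in: The rocker is on (over 0.3 rad), the lever stays latched down (over 30 mm) with nothing touching it, all three keys are out (under 1 mm), and the jars stand upright (value of joint rocker above 0.3 rad and value of joint lever above 0.03 m and value of joint each of defrost_key, stop_key, reheat_key below 0.001 m and angle between each of honey_jar, jam_pot's own z axis and vertical below 0.1 rad).
It fails at once if the defrost key is pressed before the lever is latched down (value of joint defrost_key above 0.0033 m and value of joint lever below 0.025 m).
It fails at once if the stop key is pressed (value of joint stop_key above 0.002 m).
It fails at once if the reheat key is pressed (value of joint reheat_key above 0.002 m).
It fails at once if a jar is shifted by more than 20 mm, lifted or knocked over (distance of any of honey_jar, jam_pot from where it was at the start of the episode above 0.02 m).
It also fails if it takes over 42 s, if anything falls off the work surface, if the arm or the gripper's body presses on something with over 40 N, if the wrist force passes 120 N, or if a joint passes its speed limit or range.

### The arm

A 6-joint arm with a two-finger parallel gripper is mounted at the origin on a cart in front of the work surface, level with it; the furniture and walls round the work are solid. World frame = base frame: x ahead of the robot, y to its left, z up, the work surface at z = 0. Lengths are in m, angles in rad, forces in N, time in s.
With the tool pointing down it reaches from about 0.3 to 1 m from the base axis. Payload 5.1 kg.
Tool frame: the origin (TCP) lies between the finger pads; the fingertips stand 25 mm ahead of it and the grasp point (between the pads) lies 6 mm ahead of it; z points along the fingers, y is the line along which they close (so a half turn about z gives the same grasp; the last joint's range is limited). The gripper opens to 95 mm and grips with 3 to 60 N. Pads are 20 mm wide; open, the fingers measure 119 mm over their backs; the gripper's body (75 mm by 180 mm) begins 59 mm behind the grasp point.
Start: joints at [1.1, 0.124, 1.65, -0, 1.367, -0.083], TCP at [0.246, 0.602, 0.24] pointing down, gripper open.
Joint ranges: [-2.61, 2.61], [-1.02, 2.33], [0.03, 2.71], [-1.35, 4.49], [0.32, 2.68], [-2.91, 2.91]. Speed limits (rad/s): [2.57, 2.57, 3.14, 3.14, 3.14, 3.14].

### API

Orientations are given as a 3x3 rotation matrix whose columns are the frame's x, y, z axes.
In Python, from plant import r gives the robot as it stands.
- The arm moves only by the shell command python3 -m creep 'ROWS' [FORCE]. ROWS is a JSON object of lists of equal length, an entry for each row: "dp": the shift along the tool's x, y, z in m, a list of three; "spin": the turn about the tool's z in degrees; "grip": the gripper's target within -1 to 1 (fully open at 1, half-way at 0, shut at -1). A call has 1 to 10 rows; each row is the pose to reach, as a shift and turn from the pose commanded when the call began, along the tool's axes at that moment; what a row does not reach only later rows make up. A row lasts 1/12 s, in which the tool goes at most 41.7 mm and 7.16 degrees, less where a joint would pass 70% of its speed; a pose out of reach is approached as far as the arm can. A call with a gripper value outside its range is refused whole. The fingers move at their own pace and stop on an object; FORCE is the grip in N (left out, the last holds). Time passes only in rows, so rows that repeat a pose let the fingers close. It gives the time, the measured TCP pose, the force, the opening and the grip force at its end, in the units of the state.
- r.state(): the state, without advancing time (a new reading comes with each control period).
- r.capture(name): name is "scene" or "top" or "wrist"; returns a dict with "pixels" (400x640x3 uint8, red, green, blue), "fx", "fy", "cx", "cy" (pixels), "rvec" (rotation vector, rad) and "tvec" (3), from world to camera coordinates, as OpenCV has them. Camera axes: x right, y down, z forward; pixel columns grow to the right and rows downward; lengths in m; the calibration is good to about 2 mm. A picture is of the moment at which its call begins. There is no depth.
- r.job_done(): hands the job in; it is judged then, once.
Trained networks look in a picture, given as the dict that the camera call returned (one of the last four; its "shot" number tells which), for a name from the list of things; names that differ only in an ending like _2 or _b are one class to them, and where a whole thing is asked for, a point or a joint stands for the part that bears it (a point fixed in the world has none). Each returns a list of dicts, best first, with "p" (0 to 1); they miss things now and then, are a little off and sometimes report something else, mostly with a low value. They report only what shows in the picture. A call takes as long as a camera call. They do not tell look-alikes from the thing itself.
- r.cut_out(label, picture): "region" (400x640 bool, what is visible of it) and "extent" ([centre column, centre row, width, height] in pixels, round what is visible of it).
The state is a dict: "time": time; "joint_pos": joint angles; "joint_velocities": joint speeds; "effort": joint torques, N m; "eef_pos": TCP position; "tcp_rot": TCP orientation; "wrist_force": force on the tool from outside, world axes, zero at the start; "moment": the same for the moment, N m; "width": finger opening in m; "finger_force": force on a finger pad.
Only numpy, scipy, OpenCV 4.12 (cv2) and the standard library are available. Lean on these libraries where they do the work, as an engineer would, in place of code of your own. Each camera call takes 0.05 s, during which the arm holds its last target. There are 200 camera calls.

## Working session

There is one attempt and no reset: what is moved stays moved. The work goes in short steps, Python scripts to look and compute and a shell command to move; the robot and the scene stay as the last step left them, time stands still between calls to the robot, and variables do not carry over. Pictures are saved under pics/ and viewed, at most 10 in all, crops included, and the job is handed in when it is done.

```bash
ls; mkdir -p pics; cat > h.py <<'E'
import cv2,numpy as np
from plant import r
def save(c,n): cv2.imwrite(f'pics/{n}.png',c['pixels'][:,:,::-1])
def proj(c,P):
    K=np.array([[c['fx'],0,c['cx']],[0,c['fy'],c['cy']],[0,0,1.]])
    return cv2.projectPoints(np.float64(P).reshape(-1,1,3),np.float64(c['rvec']),np.float64(c['tvec']),K,None)[0].reshape(-1,2)
def ray(c,u,v,z):
    R=cv2.Rodrigues(np.float64(c['rvec']))[0];t=np.float64(c['tvec']).ravel()
    o=-R.T@t;d=R.T@np.array([(u-c['cx'])/c['fx'],(v-c['cy'])/c['fy'],1])
    return o+d*(z-o[2])/d[2]
E
python3 - <<'E'
from h import *
a=r.capture('scene');b=r.capture('top')
im=np.vstack([a['pixels'],b['pixels']]);
save(a,'scene0');save(b,'top0')
for n,c in(('scene',a),('top',b)):
    for l in['toaster','rocker','lever','defrost_key','reheat_key','stop_key','honey_jar','jam_pot']:
        print(n,l,[(round(d['p'],2),np.round(d['extent'])) for d in r.cut_out(l,c)][:3])
    R=cv2.Rodrigues(np.float64(c['rvec']))[0];print(n,c['fx'],-R.T@np.float64(c['tvec']).ravel())
s=r.state();print(s)
E
```

```text
pics
scene toaster [(0.98, array([270., 241., 152., 151.]))]
scene rocker [(0.77, array([279., 271.,  17.,  22.]))]
scene lever [(0.72, array([251., 242.,  73., 110.]))]
scene defrost_key [(0.56, array([310., 235.,  11.,  14.])), (0.26, array([351., 210.,  26.,  39.]))]
scene reheat_key []
scene stop_key [(0.48, array([327., 220.,  13.,   9.]))]
scene honey_jar [(0.83, array([193., 291.,  44.,  44.]))]
scene jam_pot [(0.89, array([334., 180.,  27.,  37.])), (0.84, array([383., 144.,  22.,  33.])), (0.83, array([349., 210.,  27.,  38.]))]
scene 365.9510292139282 [0.17934898 0.1039396  0.8119952 ]
top toaster [(0.72, array([250., 200., 146.,  96.])), (0.61, array([258., 234., 105.,  25.]))]
top rocker [(0.72, array([218., 233.,  25.,  10.]))]
top lever [(0.95, array([228., 190., 104.,  53.]))]
top defrost_key [(0.45, array([229., 190., 109.,  55.])), (0.4, array([258., 232., 104.,  27.]))]
top reheat_key [(0.64, array([248., 201., 142.,  97.])), (0.58, array([248., 233.,  18.,   5.]))]
top stop_key [(0.61, array([259., 234., 103.,  25.]))]
top honey_jar [(0.79, array([183., 170.,  31.,
[... 353 characters left out ...]
    1.36749609e+00, -8.25883849e-02]), 'joint_velocities': array([ 0.00023328, -0.00042667,  0.00022617,  0.00061833,  0.00021011,
       -0.00038265]), 'effort': array([-4.94400501e-04, -4.17587507e+01, -3.60233581e+01,  7.74157885e-02,
        4.29048704e-02, -1.53728234e-05]), 'eef_pos': array([0.24581089, 0.60172785, 0.23970022]), 'tcp_rot': array([[-9.25748402e-01,  3.78140048e-01,  3.05749429e-05],
       [ 3.78140049e-01,  9.25748400e-01,  5.92628960e-05],
       [-5.89503016e-06,  6.64241417e-05, -9.99999998e-01]]), 'wrist_force': array([-0.97740109, -1.04433164, -0.86601632]), 'moment': array([ 0.0231769 , -0.01150699, -0.01686045]), 'finger_force': 0.0, 'width': 0.0949280826269106}
```

```bash
python3 - <<'E'
import cv2,numpy as np
a=cv2.imread('pics/scene0.png')[120:340,150:420];b=cv2.imread('pics/top0.png')[130:280,140:480]
cv2.imwrite('pics/s_crop.png',cv2.resize(a,None,fx=2.7,fy=2.7,interpolation=3))
cv2.imwrite('pics/t_crop.png',cv2.resize(b,None,fx=2.3,fy=2.3,interpolation=3))
E
```

```text
(no output)
```

View pics/s_crop.png

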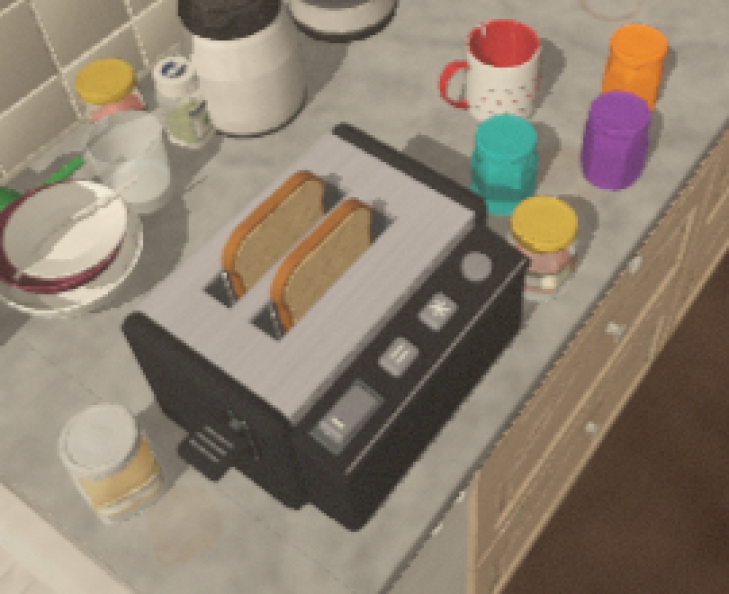

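View pics/t_crop.png

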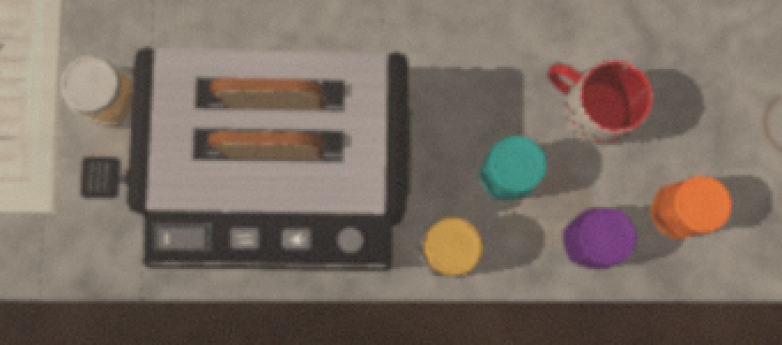

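The scene picture shows the rocker at about (279,272), reheat (297,252), defrost with its star (312,235), stop (327,219) and the lever pad (228,287). The top view has the same order from left to right: (220,233), (246,234), (269,234), (292,234), with the pad at (183,207). The toaster is nearly aligned with the world axes, the honey jar is behind the lever, and the yellow-lid jam pot is to the right.

```bash
cat > fit.py <<'E'
from h import *
from scipy.optimize import least_squares
a=r.capture('scene');b=r.capture('top')
n=np.array([-np.sin(.21),0,np.cos(.21)])
def P(q):
    x,y,w,lx=q
    m=np.array([-.0917,0,.131])
    L=[m+[0,.085,0]+n*.008,m+[0,.022,0]+n*.007,m+[0,-.030,0]+n*.007,m+[0,-.084,0]+n*.007,[lx,.169,.153]]
    R=np.array([[np.cos(w),-np.sin(w),0],[np.sin(w),np.cos(w),0],[0,0,1]])
    return np.array(L)@R.T+[x,y,0]
us=np.array([[279.3,272.6],[297.4,252.2],[312.2,234.8],[326.7,218.9],[227.8,286.7]])
ut=np.array([[219.6,232.6],[246.1,233.5],[268.7,233.9],[292.2,234.3],[183,207]])
f=lambda q:np.r_[proj(a,P(q))-us,proj(b,P(q))-ut].ravel()
q=least_squares(f,[.5,0,0,0],loss='soft_l1').x
print(q,f(q).round(1).reshape(2,5,2).tolist());print(P(q).round(4))
for nme,z in(('honey_jar',.092),('jam_pot',.088)):
    for c in(a,b):
        for d in r.cut_out(nme,c)[:3]: print(nme,d['p'],np.round(d['extent']),ray(c,d['extent'][0],d['extent'][1],z/2).round(3))
E
python3 fit.py
```

```text
[ 0.53776603 -0.21857696 -0.01882839 -0.03787456] [[[-1.1, 0.6], [0.0, -0.6], [-0.0, 0.0], [-0.2, -0.3], [-0.1, -0.6]], [[-0.5, 0.3], [0.5, 0.0], [0.4, 0.2], [0.3, 0.4], [-0.8, 0.4]]]
[[ 0.446  -0.1318  0.1388]
 [ 0.445  -0.1948  0.1378]
 [ 0.4441 -0.2468  0.1378]
 [ 0.443  -0.3008  0.1378]
 [ 0.5031 -0.0489  0.153 ]]
honey_jar 0.64 [194. 290.  43.  46.] [ 0.611 -0.023  0.046]
honey_jar 0.5 [351. 210.  26.  40.] [ 0.442 -0.417  0.046]
honey_jar 0.55 [183. 169.  33.  35.] [ 0.616 -0.014  0.046]
jam_pot 0.83 [384. 143.  24.  31.] [ 0.495 -0.692  0.044]
jam_pot 0.78 [351. 209.  25.  35.] [ 0.445 -0.419  0.044]
jam_pot 0.77 [335. 181.  26.  36.] [ 0.533 -0.477  0.044]
jam_pot 0.87 [339. 237.  26.  27.] [ 0.443 -0.417  0.044]
jam_pot 0.63 [401. 236.  36.  32.] [ 0.447 -0.574  0.044]
jam_pot 0.61 [441. 219.  35.  27.] [ 0.49  -0.68   0.044]
```

```bash
python3 -m creep '{"dp":[[-0.01,-0.013,-0.015],[-0.03,-0.04,-0.03],[-0.053,-0.07,-0.04],[-0.076,-0.1,-0.04],[-0.1,-0.13,-0.04],[-0.122,-0.16,-0.04],[-0.145,-0.19,-0.04],[-0.168,-0.22,-0.04],[-0.185,-0.243,-0.04],[-0.19,-0.25,-0.04]],"spin":[-3,-7,-12,-17,-21,-21,-21,-21,-21,-21],"grip":[-1,-1,-1,-1,-1,-1,-1,-1,-1,-1]}' 10; python3 -c "
from plant import r
s=r.state();print(s['tcp_rot'].round(3),s['joint_pos'].round(2),s['wrist_force'],s['width'])"
```

```text
time: 2.03
eef_pos: [0.3278, 0.2957, 0.28]
tcp_rot: [[-1.0, 0.025, 0.001], [0.025, 1.0, -0.0], [-0.001, -0.0, -1.0]]
wrist_force: [0.5, 0.5, -1.3]
width: 0.0339
finger_force: 0.0
[[-1.     0.025  0.001]
 [ 0.025  1.    -0.   ]
 [-0.001 -0.    -1.   ]] [ 0.61 -0.38  2.04 -0.    1.48 -0.93] [ 0.48476594  0.50450694 -1.29644094] 0.033946655034380366
```

```bash
python3 -m creep '{"dp":[[-0.005,-0.015,0],[-0.015,-0.045,0],[-0.027,-0.082,0],[-0.039,-0.12,0],[-0.051,-0.158,0],[-0.063,-0.196,0],[-0.075,-0.234,0],[-0.085,-0.27,0],[-0.094,-0.298,0],[-0.097,-0.31,0]],"spin":[0,0,0,0,0,0,0,0,0,0],"grip":[-1,-1,-1,-1,-1,-1,-1,-1,-1,-1]}' && python3 -m creep '{"dp":[[-0.01,-0.025,0.005],[-0.02,-0.06,0.01],[-0.027,-0.085,0.02],[-0.031,-0.096,0.03],[-0.031,-0.098,0.04],[-0.031,-0.098,0.05],[-0.031,-0.098,0.05]],"spin":[0.2,0.2,0.2,0.2,0.2,0.2,0.2],"grip":[-1,-1,-1,-1,-1,-1,-1]}'; python3 - <<'E'
from h import *
c=r.capture('wrist');save(c,'w1')
R=cv2.Rodrigues(np.float64(c['rvec']))[0];print(-R.T@np.float64(c['tvec']).ravel())
P=[[.446,-.1318,.1388],[.446,-.115,.145],[.445,-.1948,.1378],[.4441,-.2468,.1378],[.5031,-.0489,.153]]
print(proj(c,P).round())
for l in['rocker','lever','defrost_key','reheat_key']:
    print(l,[(round(d['p'],2),np.round(d['extent'])) for d in r.cut_out(l,c)][:2])
E
```

```text
time: 2.87
eef_pos: [0.4184, -0.0162, 0.2799]
tcp_rot: [[-1.0, 0.025, 0.001], [0.025, 1.0, -0.001], [-0.001, -0.001, -1.0]]
wrist_force: [-0.3, 0.3, 0.7]
width: 0.0003
finger_force: 0.0
time: 3.45
eef_pos: [0.4451, -0.1106, 0.2266]
tcp_rot: [[-1.0, 0.024, -0.005], [0.024, 1.0, 0.002], [0.005, 0.002, -1.0]]
wrist_force: [-0.0, -0.1, -0.4]
width: 0.0005
finger_force: 0.0
[ 0.36721332 -0.10896873  0.37219925]
[[295. 212.]
 [316. 214.]
 [216. 213.]
 [151. 213.]
 [401. 283.]]
rocker [(0.95, array([296., 209.,  55.,  31.]))]
lever [(0.95, array([269., 298., 307.,  85.]))]
defrost_key [(0.74, array([ 86., 212.,  38.,  32.])), (0.73, array([154., 211.,  42.,  25.]))]
reheat_key [(0.92, array([217., 210.,  40.,  26.]))]
```

View pics/w1.png

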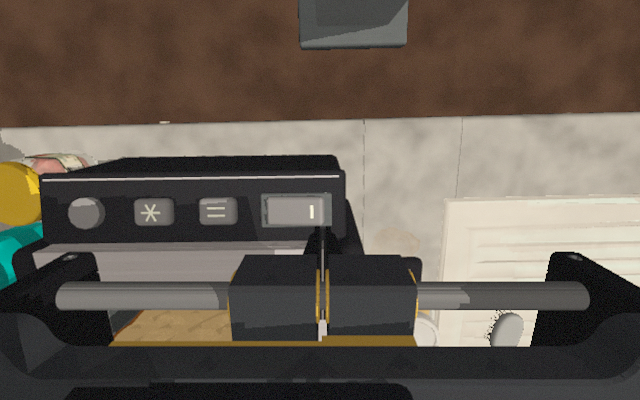

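The wrist view agrees with the fit: rocker at (296,209), reheat (217,210), defrost star (151,211), stop (86,212), all within about 3 px of the predictions.

```bash
python3 -m creep '{"dp":[[0,0,0.015],[0,-0.002,0.035],[0,-0.003,0.05],[0,-0.003,0.052],[0,-0.003,0.052]],"spin":[0,0,0,0,0],"grip":[-1,-1,-1,-1,-1]}'
```

```text
time: 4.12
eef_pos: [0.446, -0.1147, 0.1773]
tcp_rot: [[-1.0, 0.024, -0.001], [0.024, 1.0, 0.001], [0.001, 0.001, -1.0]]
wrist_force: [-0.4, 0.6, 0.7]
width: 0.0006
finger_force: 0.0
```

```bash
python3 -m creep '{"dp":[[0.0015,0,0.001],[0.0015,0,0.002],[0.0015,0,0.003],[0.0015,0,0.004],[0.0015,0,0.005],[0.0015,0,0.006],[0.0015,0,0.006],[0.0015,0,0.006]],"spin":[0,0,0,0,0,0,0,0],"grip":[-1,-1,-1,-1,-1,-1,-1,-1]}'; python3 -m creep '{"dp":[[0,0,0.001],[0,0,0.002],[0,0,0.003],[0,0,0.003],[0,0,0.003]],"spin":[0,0,0,0,0],"grip":[-1,-1,-1,-1,-1]}'
```

```text
time: 4.78
eef_pos: [0.4454, -0.1151, 0.1725]
tcp_rot: [[-1.0, 0.025, 0.001], [0.025, 1.0, 0.0], [-0.001, 0.0, -1.0]]
wrist_force: [0.3, 2.0, 5.0]
width: 0.0003
finger_force: 2.0
time: 5.2
eef_pos: [0.4442, -0.1152, 0.1677]
tcp_rot: [[-1.0, 0.025, -0.002], [0.025, 1.0, -0.0], [0.002, -0.0, -1.0]]
wrist_force: [-0.1, 0.4, 0.2]
width: 0.0003
finger_force: 0.0
```

```bash
python3 -m creep '{"dp":[[0,0,0.001],[0,0,0.002],[0,0,0.003],[0,0,0.003],[0,0,0.003]],"spin":[0,0,0,0,0],"grip":[-1,-1,-1,-1,-1]}'; python3 -m creep '{"dp":[[0,0,-0.01],[0,0,-0.03],[0,0,-0.05],[0,0,-0.055],[0,0,-0.055]],"spin":[0,0,0,0,0],"grip":[-1,-1,-1,-1,-1]}'; python3 - <<'E'
from h import *
c=r.capture('wrist');save(c,'w2');cv2.imwrite('pics/w2c.png',cv2.resize(c['pixels'][130:280,200:420,::-1],None,fx=3,fy=3))
E
```

```text
time: 5.62
eef_pos: [0.4447, -0.1153, 0.1662]
tcp_rot: [[-1.0, 0.025, -0.001], [0.025, 1.0, -0.0], [0.001, -0.0, -1.0]]
wrist_force: [-3.4, 0.4, 4.5]
width: 0.0004
finger_force: 2.4
time: 6.03
eef_pos: [0.446, -0.1156, 0.2228]
tcp_rot: [[-1.0, 0.025, 0.004], [0.025, 1.0, -0.002], [-0.004, -0.001, -1.0]]
wrist_force: [0.1, -0.4, 0.0]
width: 0.0004
finger_force: 0.0
```

View pics/w2c.png

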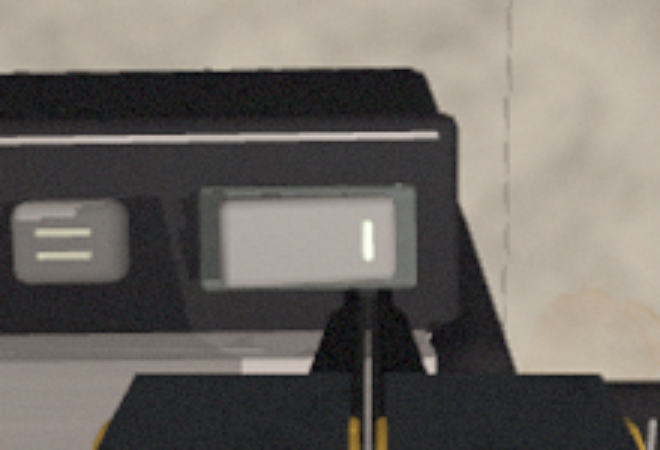

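The rocker's light end mark is now on the lowered left end, and the force showed the snap: 5 N, then 0.2 N, then 4.5 N at the stop. Next is the lever.

```bash
python3 -m creep '{"dp":[[-0.01,0.013,0],[-0.025,0.032,0],[-0.04,0.05,0],[-0.052,0.064,0],[-0.055,0.068,0.005],[-0.055,0.068,0.015],[-0.055,0.068,0.025],[-0.055,0.068,0.032],[-0.055,0.068,0.032],[-0.055,0.068,0.032]],"spin":[0,0,0,0,0,0,0,0,0,0],"grip":[-1,-1,-1,-1,-1,-1,-1,-1,-1,-1]}'; python3 - <<'E'
from h import *
c=r.capture('scene')
cv2.imwrite('pics/s2c.png',cv2.resize(c['pixels'][180:340,160:340,::-1],None,fx=3.5,fy=3.5))
E
```

```text
time: 6.92
eef_pos: [0.5005, -0.049, 0.1874]
tcp_rot: [[-1.0, 0.026, -0.002], [0.026, 1.0, 0.0], [0.002, 0.0, -1.0]]
wrist_force: [0.7, -0.2, 0.8]
width: 0.0006
finger_force: 0.0
```

View pics/s2c.png

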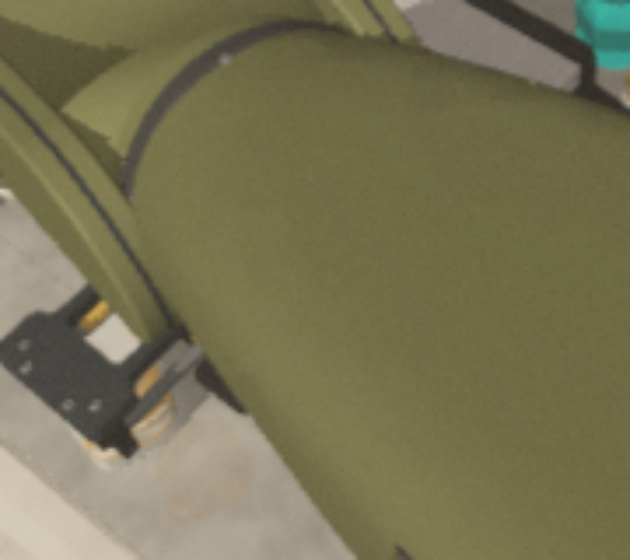

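The arm hides the lever in this view, so I'll go down and watch the force.

```bash
python3 -m creep '{"dp":[[0,0,0.003],[0,0,0.006],[0,0,0.009],[0,0,0.012],[0,0,0.015],[0,0,0.018],[0,0,0.018]],"spin":[0,0,0,0,0,0,0],"grip":[-1,-1,-1,-1,-1,-1,-1]}'
```

```text
time: 7.55
eef_pos: [0.5017, -0.0487, 0.171]
tcp_rot: [[-1.0, 0.025, 0.0], [0.025, 1.0, -0.0], [-0.0, -0.0, -1.0]]
wrist_force: [-1.2, 0.4, 5.4]
width: 0.0005
finger_force: 2.6
```

```bash
python3 -m creep '{"dp":[[0,0,0.004],[0,0,0.008],[0,0,0.012],[0,0,0.016],[0,0,0.02],[0,0,0.024],[0,0,0.027],[0,0,0.029],[0,0,0.03],[0,0,0.03]],"spin":[0,0,0,0,0,0,0,0,0,0],"grip":[-1,-1,-1,-1,-1,-1,-1,-1,-1,-1]}';python3 -m creep '{"dp":[[0,0,0.001],[0,0,0.002],[0,0,0.003],[0,0,0.003],[0,0,0.003]],"spin":[0,0,0,0,0],"grip":[-1,-1,-1,-1,-1]}'
```

```text
time: 8.38
eef_pos: [0.5019, -0.0487, 0.1415]
tcp_rot: [[-1.0, 0.025, 0.001], [0.025, 1.0, -0.0], [-0.001, -0.0, -1.0]]
wrist_force: [-2.0, 0.0, 6.8]
width: 0.0004
finger_force: 3.3
time: 8.8
eef_pos: [0.5019, -0.0487, 0.1388]
tcp_rot: [[-1.0, 0.025, 0.001], [0.025, 1.0, -0.0], [-0.001, -0.0, -1.0]]
wrist_force: [-2.4, -0.3, 7.3]
width: 0.0007
finger_force: 3.4
```

```bash
python3 -m creep '{"dp":[[0,0,0.001],[0,0,0.002],[0,0,0.003],[0,0,0.003],[0,0,0.003]],"spin":[0,0,0,0,0],"grip":[-1,-1,-1,-1,-1]}'
```

```text
time: 9.22
eef_pos: [0.502, -0.0486, 0.1381]
tcp_rot: [[-1.0, 0.024, 0.0], [0.024, 1.0, -0.0], [-0.0, -0.0, -1.0]]
wrist_force: [-7.8, 2.1, 18.4]
width: 0.0002
finger_force: 9.1
```

The lever is at its bottom stop. Release it, rise, and go over the defrost key.

```bash
python3 -m creep '{"dp":[[0,0,-0.005],[0,0,-0.015],[0,0,-0.035],[0,0,-0.06],[0,0,-0.08],[0,0,-0.09],[0,0,-0.09]],"spin":[0,0,0,0,0,0,0],"grip":[-1,-1,-1,-1,-1,-1,-1]}'; python3 -m creep '{"dp":[[0.005,-0.015,0],[0.012,-0.045,0],[0.022,-0.08,0],[0.032,-0.12,0],[0.042,-0.155,0],[0.05,-0.185,0],[0.055,-0.197,0],[0.055,-0.2,0],[0.055,-0.2,0],[0.055,-0.2,0]],"spin":[0,0,0,0,0,0,0,0,0,0],"grip":[-1,-1,-1,-1,-1,-1,-1,-1,-1,-1]}';python3 - <<'E'
from h import *
c=r.capture('wrist');save(c,'w3')
P=[[.446,-.1318,.1388],[.445,-.1948,.1378],[.4441,-.2468,.1378],[.443,-.3008,.1378],[.5031,-.0489,.119],[.5031,-.0489,.153]]
print(proj(c,P).round())
s=r.state();e=s['eef_pos']+.025*s['tcp_rot'][:,2];print(e)
for l in['defrost_key','reheat_key','stop_key']:
    for d in r.cut_out(l,c)[:2]:print(l,round(d['p'],2),np.round(d['extent']),ray(c,*d['extent'][:2],.1378).round(4))
E
```

```text
time: 9.8
eef_pos: [0.503, -0.0488, 0.2275]
tcp_rot: [[-1.0, 0.025, 0.005], [0.025, 1.0, -0.001], [-0.005, -0.001, -1.0]]
wrist_force: [0.6, 0.4, -0.2]
width: 0.0003
finger_force: 0.0
time: 10.63
eef_pos: [0.4415, -0.2463, 0.2235]
tcp_rot: [[-1.0, 0.025, -0.001], [0.025, 1.0, 0.002], [0.001, 0.002, -1.0]]
wrist_force: [0.4, -0.5, -0.2]
width: 0.0008
finger_force: 0.0
[[468. 213.]
 [387. 214.]
 [321. 214.]
 [253. 215.]
 [544. 264.]
 [573. 285.]]
[ 0.44170514 -0.24601547  0.1988141 ]
defrost_key 0.96 [321. 213.  35.  28.] [ 0.4431 -0.2467  0.1378]
reheat_key 0.56 [387. 210.  38.  27.] [ 0.4415 -0.1954  0.1378]
stop_key 0.63 [254. 214.  35.  32.] [ 0.4427 -0.3     0.1378]
stop_key 0.24 [387. 212.  41.  27.] [ 0.4439 -0.1952  0.1378]
```

View pics/w3.png

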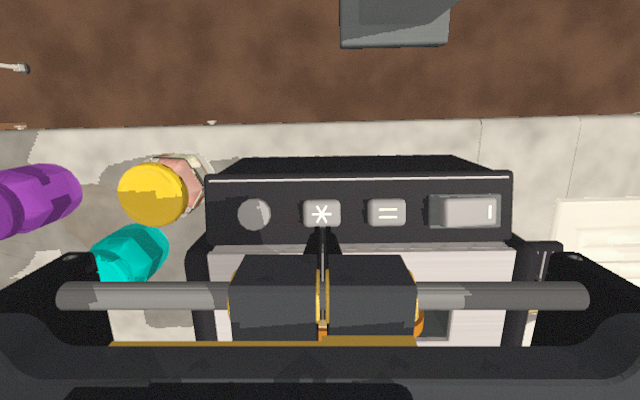

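The defrost star is at (321,213) with the tip above it. Before pressing, I'll check that the lever has stayed down.

```bash
python3 - <<'E'
from h import *
P=[[.5031,-.0489,.119],[.5031,-.0489,.153]]
ims=[]
for n in('scene','top'):
    c=r.capture(n);u=proj(c,P);print(n,u.round())
    x,y=u.mean(0).astype(int);x0,y0=max(x-50,0),max(y-50,0);print(x0,y0)
    ims.append(cv2.resize(c['pixels'][y0:y0+100,x0:x0+100,::-1],(390,390),interpolation=3))
cv2.imwrite('pics/lv.png',np.hstack(ims))
E
```

```text
scene [[231. 294.]
 [228. 286.]]
179 239
top [[186. 209.]
 [182. 207.]]
134 158
```

View pics/lv.png

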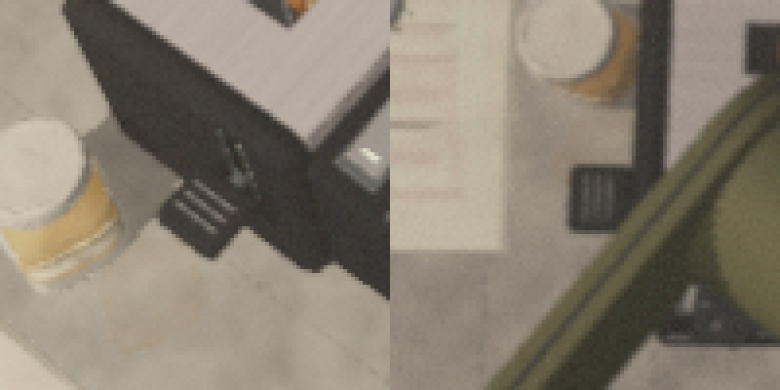

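The pad is at scene pixel (232,294), which is the latched position. Now press defrost.

```bash
python3 -m creep '{"dp":[[0,0,0.015],[-0.001,0,0.035],[-0.001,0,0.048],[-0.001,0,0.053],[-0.001,0,0.054],[-0.001,0,0.054]],"spin":[0,0,0,0,0,0],"grip":[-1,-1,-1,-1,-1,-1]}'; python3 -m creep '{"dp":[[0,0,0.001],[0,0,0.002],[0,0,0.003],[0,0,0.004],[0,0,0.005],[0,0,0.005],[0,0,0.005]],"spin":[0,0,0,0,0,0,0],"grip":[-1,-1,-1,-1,-1,-1,-1]}'
```

```text
time: 11.43
eef_pos: [0.4426, -0.247, 0.1706]
tcp_rot: [[-1.0, 0.025, -0.0], [0.025, 1.0, 0.0], [0.0, 0.0, -1.0]]
wrist_force: [-0.2, -0.4, -0.1]
width: 0.0001
finger_force: 0.0
time: 12.02
eef_pos: [0.4426, -0.2471, 0.1656]
tcp_rot: [[-1.0, 0.025, -0.0], [0.025, 1.0, 0.0], [0.0, 0.0, -1.0]]
wrist_force: [-0.2, -0.1, -1.0]
width: 0.0003
finger_force: 0.0
```

```bash
python3 -m creep '{"dp":[[0,0,0.001],[0,0,0.002],[0,0,0.003],[0,0,0.004],[0,0,0.004],[0,0,0.004]],"spin":[0,0,0,0,0,0],"grip":[-1,-1,-1,-1,-1,-1]}'; python3 -m creep '{"dp":[[0,0,0.001],[0,0,0.002],[0,0,0.002],[0,0,0.002]],"spin":[0,0,0,0],"grip":[-1,-1,-1,-1]}'
```

```text
time: 12.52
eef_pos: [0.4431, -0.2473, 0.1622]
tcp_rot: [[-1.0, 0.025, 0.001], [0.025, 1.0, -0.0], [-0.001, -0.0, -1.0]]
wrist_force: [1.5, 1.8, 2.8]
width: 0.0003
finger_force: 1.6
time: 12.85
eef_pos: [0.4434, -0.2473, 0.1605]
tcp_rot: [[-1.0, 0.025, 0.002], [0.025, 1.0, -0.001], [-0.002, -0.0, -1.0]]
wrist_force: [2.5, 1.3, 5.1]
width: 0.0006
finger_force: 2.5
```

```bash
python3 -m creep '{"dp":[[0,0,0.001],[0,0,0.002],[0,0,0.002],[0,0,0.002]],"spin":[0,0,0,0],"grip":[-1,-1,-1,-1]}'
```

```text
time: 13.18
eef_pos: [0.4436, -0.2474, 0.1601]
tcp_rot: [[-1.0, 0.025, 0.002], [0.025, 1.0, -0.001], [-0.002, -0.001, -1.0]]
wrist_force: [-0.9, 3.1, 12.7]
width: 0.0008
finger_force: 6.2
```

The key is at its stop: the force jumped to 12.7 N. Release it, check, and hand in.

```bash
python3 -m creep '{"dp":[[0,0,-0.005],[0,0,-0.02],[0,0,-0.045],[0,0,-0.06],[0,0,-0.065],[0,0,-0.065]],"spin":[0,0,0,0,0,0],"grip":[-1,-1,-1,-1,-1,-1]}'; python3 - <<'E'
from h import *
a=r.capture('wrist')['pixels'][140:290,190:530,::-1];b=r.capture('scene')['pixels'][239:339,179:279,::-1]
cv2.imwrite('pics/end.png',np.hstack([cv2.resize(a,(500,220)),cv2.resize(b,(220,220))]))
E
```

```text
time: 13.68
eef_pos: [0.4427, -0.2475, 0.2234]
tcp_rot: [[-1.0, 0.025, 0.001], [0.025, 1.0, -0.001], [-0.001, -0.001, -1.0]]
wrist_force: [-0.3, -0.2, 0.1]
width: 0.0005
finger_force: 0.0
```

View pics/end.png

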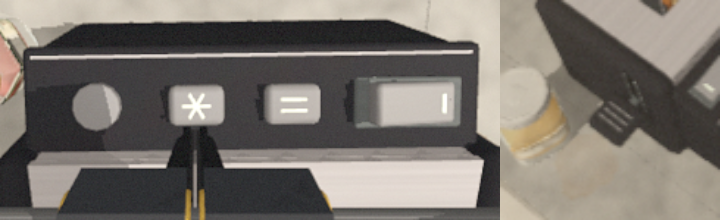

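The keys are out, the rocker is on, and the lever pad is still down, at scene pixel (232,294).

```bash
python3 -c "
from plant import r
print(r.job_done())"
```

```text
the job is handed in; nothing more can be done
None
```

The toaster is started and the job is handed in (verdict not shown): rocker on, lever latched down, defrost key pressed and back out; the other keys and both jars were not touched.

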